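# Set the straightedge, then offer up a bush in the tongs

### The arm

A 6-joint arm with a two-finger parallel gripper is mounted at the origin on the work surface. World frame = base frame: x ahead of the robot, y to its left, z up, the work surface at z = 0. Lengths are in m, angles in rad, forces in N, time in s.
With the tool pointing down it reaches from about 0.375 to 0.975 m from the base axis. Payload 3.8 kg.
Tool frame: the origin (TCP) lies at the very end of the fingers, on their centre line; the grasp point (between the pads) lies 19 mm behind it; z points along the fingers, x is the direction in which the jaws open and shut, and the axes are right-handed (so a half turn about z gives the same grasp; the last joint's range is limited). The gripper opens to 85 mm and grips with 20 to 120 N. Pads are 22 mm wide; open, the fingers measure 114 mm over their backs; the gripper's body (76 mm by 85 mm) begins 54 mm behind the grasp point. The pads swing forward as they close: fully open they stand 13 mm farther back than shut.
Start: joints at [1.134, 0.264, 1.604, -0, 1.274, -0.037], TCP at [0.263, 0.622, 0.231] pointing down, gripper open.
Joint ranges: [-2.63, 2.63], [-0.94, 2.18], [0.31, 2.57], [-1.31, 4.45], [0, 2.66], [-2.55, 2.55]. Speed limits (rad/s): [2.57, 2.57, 3.14, 3.14, 3.14, 3.14].

### API

Orientations are given as a unit quaternion [x, y, z, w].
In Python, from plant import robot, get_image, camera_model, find_in, silhouettes, tip_of gives the robot as it stands.
- The arm moves only by the shell command python3 -m crank 'ROWS' [FORCE]. ROWS is JSON, a list that holds one entry, the list of rows, each a list of 5 numbers: the finger opening in mm, from 0 to 85.4, then the shift along the world's x, y, z in units of 50 mm (1.0 is 50 mm), then the turn about the world's z in units of 8 degrees (1.0 is 8 degrees). In form: [[[gripper, x, y, z, twist], ...]]. A call has 1 to 12 rows; each row shifts and turns the commanded pose from where the row before left it; what a row does not reach is not made up. A row lasts 1/8 s, in which the tool goes at most 62.5 mm and 10.7 degrees, less where a joint would pass 70% of its speed; a pose out of reach is approached as far as the arm can. A call is refused whole if a number of a shift passes 1 or a number of a turn 1, either way. A call with a gripper value outside its range is refused whole. The fingers move at their own pace and stop on an object; FORCE is the grip in N (left out, the last holds). Time passes only in rows, so rows that do not move let the fingers close. It gives the time, the measured TCP pose, the force and the opening at its end, in the units of the state.
- robot.read_state(): the state, without advancing time (a new reading comes with each control period).
- get_image(name): name is "side" or "top"; returns the picture (400x640x3 uint8, red, green, blue); there is no depth.
- camera_model(name): a dict with "fx", "fy", "cx", "cy" (pixels), "rvec" (rotation vector, rad) and "tvec" (3), from world to camera coordinates, as OpenCV has them. Camera axes: x right, y down, z forward; pixel columns grow to the right and rows downward; lengths in m; the calibration is good to about 2 mm. A picture is of the moment at which its call begins. camera_model takes no time and is no camera call.
- robot.close_job(): hands the job in, once; it reports no verdict.
Trained networks look in the newest picture that a camera, given by its name, has taken for a name from the list of things; names that differ only in an ending like _2 or _b are one class to them, and where a whole thing is asked for, a point or a joint stands for the part that bears it (a point fixed in the world has none). Each returns a list of dicts, best first, with "conf" (0 to 1); they miss things now and then, are a little off and sometimes report something else, mostly with a low value. They report only what shows in the picture. A call takes as long as a camera call. They do not tell look-alikes from the thing itself.
- find_in(target, camera): "box" ([left, top, width, height] in pixels, round what is visible of it).
- silhouettes(target, camera): "pixels" (400x640 bool, what is visible of it) and "box" ([left, top, width, height] in pixels, round what is visible of it).
- tip_of(target, camera): "centre" ([column, row] in pixels: a listed point, or the origin of a listed thing).
The state is a dict: "time": time; "qpos": joint angles; "qvel": joint speeds; "joint_torque": joint torques, N m; "eef_pos": TCP position; "orientation": TCP orientation; "contact_force": force on the tool from outside, world axes, zero at the start; "wrist_torque": the same for the moment, N m; "width": finger opening in m.
Only numpy, scipy, OpenCV 4.12 (cv2) and the standard library are available. Lean on these libraries where they do the work, as an engineer would, in place of code of your own. Each camera call takes 0.05 s, during which the arm holds its last target. There are 200 camera calls.

### The job

Set up the next weld: first lay the straightedge flat on the bench with its far edge flush against the edge of the base plate that faces the robot, roughly centred along it, and let go of it. Then take the tongs off their rest, close them on the clean steel bush (not the brass one) on its wooden block and finish while still holding the tongs closed on the bush, upright and at least 6 cm clear above the plate, for the welder to see where it will go. The bush is degreased, so only the tongs may touch it, never the gripper; leave the straightedge flush and the other things on the bench alone.

Things in the scene. Friction and masses are not known exactly. Their poses are not given: they have to be found in the camera images.
- plate: Dark steel base plate, 110 (x) x 160 (y) x 8 mm thick, fixed to the bench by two small red hold-down clamps (24 mm high with their screws, 30 x 22 mm, straddling its far corners at x = 52, y = +-62 mm). Origin at the centre of its underside; x points away from the robot, y along its long edges.
- plate_edge (a point): Middle of the plate's long edge that faces the robot, at bench level, 55 mm from the plate's centre; x points into the plate, y along the edge. The edge is 160 mm long.
- straightedge_grip (a point): Loose straightedge, 0.35 kg: aluminium bar, 30 (x) x 200 (y) x 12 mm, with a red rib on top at its centre, 16 (x) x 70 (y) mm, from 12 to 50 mm above the bench. This point is in the rib's middle, 36 mm above the underside. x points across the bar to its far edge (15 mm away), which goes against the plate. Grip the rib across x from above, fingertips above the bar and the plate.
- edge_left (a point): Point on the bottom of the straightedge's far edge, 70 mm to the +y side of its middle.
- edge_right (a point): Point on the bottom of the straightedge's far edge, 70 mm to the -y side of its middle.
- rest: Fixed wooden tong rest: a 150 (x) x 90 (y) x 5 mm board with two cross rails, 12 mm wide and up to 22 mm above the bench, at x = +-60 mm, so 108 mm free between them. Origin under its centre.
- tongs: The whole tongs, 0.15 kg; origin 12 mm below tongs_grip, same axes. Two steel leaves hinge at a bridge 90 mm behind the origin and close together symmetrically, sprung open. The spring pushes with 5 to 6 N at the scales, so a gripper set part way (about 58 mm) keeps hold of them half closed; squeezing with 30 to 40 N grips the bush firmly.
- tongs_grip (a point): Loose spring tongs lying on their side across the rest, 24 mm high, 230 mm long. This point is midway between the two blue grip scales (each 74 long, 22 mm high), half-way up: 12 mm above the tongs' underside, 34 mm above the bench on the rest. x points to the jaws, y across. Over the scales they are 63 mm wide open and 50 mm wide when closed on the bush.
- tongs_jaw (a point): The point midway between the two black jaw pads, 105 mm ahead of tongs_grip at the same height. The pads are 30 mm long and 22 mm high; the gap between them is 53 mm with the tongs open, about 43 mm with 58 mm over the grip scales, 26 mm on the bush. Gap minus 26 is 2.15 times the grip width minus 50.
- leaf_left: Left (+y) leaf of the tongs; origin at its hinge.
- leaf_right: Right (-y) leaf of the tongs; origin at its hinge.
- bush: The steel bush; origin at the centre of its underside, z along its axis.
- straightedge: The straightedge; origin at the centre of its underside.
- bush_mid (a point): Centre of the loose clean steel bush, an upright cylinder of 26 mm diameter and 40 mm height, about 0.07 kg, standing on the wooden block; this point is 45 mm above the bench at the start. To be held by the tongs only.
- stand: Fixed wooden block, 60 x 60 x 25 mm, on which the steel bush stands. Origin under its centre.
- brass_bush: Loose brass bush, same size as the steel one, standing on the bench; leave alone. Origin at its underside.
- can: Loose can with a yellow label, 52 mm diameter, 100 mm high; leave alone. Origin at its underside.
- hammer: Loose hammer lying on the bench; leave alone.
- brush: Loose brush lying on the bench; leave alone.
- offcut: Loose wooden offcut, 160 x 50 x 40 mm; leave alone.
Things that resemble listed ones, but are neither listed nor needed, are in the scene too. Leave any orange look-alike of the tongs alone. Several things look just like the stand: the one meant starts farthest to the robot's right.

How it is judged:
On the way, in this order (a step that is already met when the one before it is completed fails the run):
1. the straightedge lies flush against the plate's near edge and is let go (x of edge_left in the frame of plate_edge between -0.003 and 0.003 m and x of edge_right in the frame of plate_edge between -0.003 and 0.003 m and y of straightedge_grip in the frame of plate_edge between -0.04 and 0.04 m and height (world z) of each of edge_left, edge_right below 0.004 m and angle between straightedge_grip's own z axis and vertical below 0.05 rad and contact force between straightedge and the arm below 0.2 N and contact force between straightedge and the fingers below 0.2 N), for 0.2 s.
2. the steel bush is lifted off its block in the closed tongs (contact force between bush and leaf_left above 0.8 N and contact force between bush and leaf_right above 0.8 N and contact force between tongs and the fingers above 2 N and distance between bush_mid and tongs_jaw below 0.03 m and height (world z) of bush_mid above 0.06 m), for 0.2 s.
At the end, for the whole second after the job is handed in: Straightedge flat, released, far edge within 3 mm of the plate edge, centred within 40 mm. Tongs, held by the gripper, grip the steel bush between both leaves; it touches nothing else, its centre over the plate and 85 mm or more above the bench, leaning under 0.35 rad, still (all of step 1 and contact force between bush and leaf_left above 0.8 N and contact force between bush and leaf_right above 0.8 N and contact force between tongs and the fingers above 2 N and distance between bush_mid and tongs_jaw below 0.03 m and x of bush_mid in the frame of plate between -0.055 and 0.055 m and y of bush_mid in the frame of plate between -0.08 and 0.08 m and height (world z) of bush_mid above 0.085 m and angle between bush_mid's own z axis and vertical below 0.35 rad and linear speed of bush below 0.03 m/s and contact force between each of bush, tongs and plate below 0.1 N and contact force between each of bush, tongs and straightedge below 0.1 N and contact force between bush and stand below 0.1 N and contact force between bush and the arm below 0.1 N and contact force between bush and the fingers below 0.1 N and contact force between tongs and rest below 0.1 N); the arm keeps its last pose, push and grip.
It fails at once if the gripper or arm touches the steel bush (contact force between bush and the fingers above 0.3 N or contact force between bush and the arm above 0.3 N).
It fails at once if another thing on the bench is pushed away (30 mm) (distance of any of brass_bush, can, hammer, brush, offcut from where it was at the start of the episode above 0.03 m).
It also fails if it takes over 58 s, if anything falls off the work surface, if the arm or the gripper's body presses on something with over 40 N, if the wrist force passes 120 N, or if a joint passes its speed limit or range.

## Working session

There is one attempt and no reset: what is moved stays moved. The work goes in short steps, Python scripts to look and compute and a shell command to move; the robot and the scene stay as the last step left them, time stands still between calls to the robot, and variables do not carry over. Pictures are saved under pics/ and viewed, about 8 in all and at most 12, crops included, and the job is handed in when it is done.

```bash
mkdir -p pics; ls; python3 - <<'E'
from plant import *
import cv2,numpy as np
for c in("top","side"):
    cv2.imwrite(f"pics/{c}0.png",get_image(c)[:,:,::-1])
    m=camera_model(c);R=cv2.Rodrigues(np.array(m["rvec"],float))[0];print(c,m,"pos",-R.T@np.array(m["tvec"]))
for t in["plate","plate_edge","straightedge_grip","edge_left","edge_right","tongs_grip","tongs_jaw","bush","bush_mid","stand","rest","brass_bush"]:
  for c in("top","side"):
    print(t,c,[(np.round(d["centre"]).tolist(),round(d["conf"],2)) for d in tip_of(t,c)])
print(robot.read_state())
E
```

```text
pics
top {'fx': 456.58988264202935, 'fy': 456.58988264202935, 'cx': 317.0393713852606, 'cy': 198.77534957094352, 'rvec': array([ 2.12642479, -2.10281079,  0.20336788]), 'tvec': array([9.13094658e-04, 4.93623262e-01, 1.42595697e+00])} pos [ 0.20373061 -0.00417352  1.495157  ]
side {'fx': 364.5193872165154, 'fy': 364.5193872165154, 'cx': 322.11246430785013, 'cy': 197.3826029469612, 'rvec': array([ 2.09623116, -0.76978575,  0.38761855]), 'tvec': array([-0.37827061,  0.24655033,  0.72185607])} pos [ 0.00768166 -0.57695984  0.62610721]
plate top [([322.0, 166.0], 0.56), ([272.0, 125.0], 0.42)]
plate side [([355.0, 203.0], 0.57)]
plate_edge top [([324.0, 185.0], 0.84), ([233.0, 210.0], 0.21)]
plate_edge side [([350.0, 212.0], 0.74), ([357.0, 204.0], 0.2)]
straightedge_grip top [([324.0, 215.0], 0.81)]
straightedge_grip side [([313.0, 218.0], 0.6), ([352.0, 215.0], 0.47), ([410.0, 261.0], 0.15)]
edge_left top [([308.0, 214.0], 0.86), ([378.0, 130.0], 0.62), ([230.0, 188.0], 0.25)]
edge_left side [([293.0, 212.0], 0.93)]
edge_right top [([342.0, 209.0], 0.88)]
edge_right side [([338.0, 239.0
[... 1040 characters left out ...]
ime': 1.3, 'qpos': array([ 1.13409814e+00,  2.63907646e-01,  1.60399545e+00,  7.01423121e-06,
        1.27368428e+00, -3.68862533e-02]), 'qvel': array([-4.15660866e-04, -8.04945986e-04,  2.88509304e-04, -2.30736573e-03,
        1.75749509e-03, -5.57235114e-05]), 'joint_torque': array([-1.22663314e-03, -5.15101540e+01, -3.67699385e+01, -2.58063574e-04,
        1.36800223e-03, -4.25668375e-06]), 'eef_pos': array([0.26273254, 0.6217717 , 0.23127702]), 'orientation': array([ 8.33440762e-01,  5.52608809e-01,  5.00438961e-07, -4.23606853e-06]), 'contact_force': array([ 0.40858651,  0.88137533, -0.18790926]), 'wrist_torque': array([0.00269421, 0.0065659 , 0.00611876]), 'width': 0.08516544208530932}
```

```bash
python3 - <<'E'
import cv2
a=cv2.imread("pics/top0.png")[80:305,160:480]
cv2.imwrite("pics/top0c.png",cv2.resize(a,None,fx=2.5,fy=2.5,interpolation=cv2.INTER_CUBIC))
a=cv2.imread("pics/side0.png")[100:325,140:460]
cv2.imwrite("pics/side0c.png",cv2.resize(a,None,fx=2.5,fy=2.5,interpolation=cv2.INTER_CUBIC))
E
```

```text
(no output)
```

View pics/top0c.png

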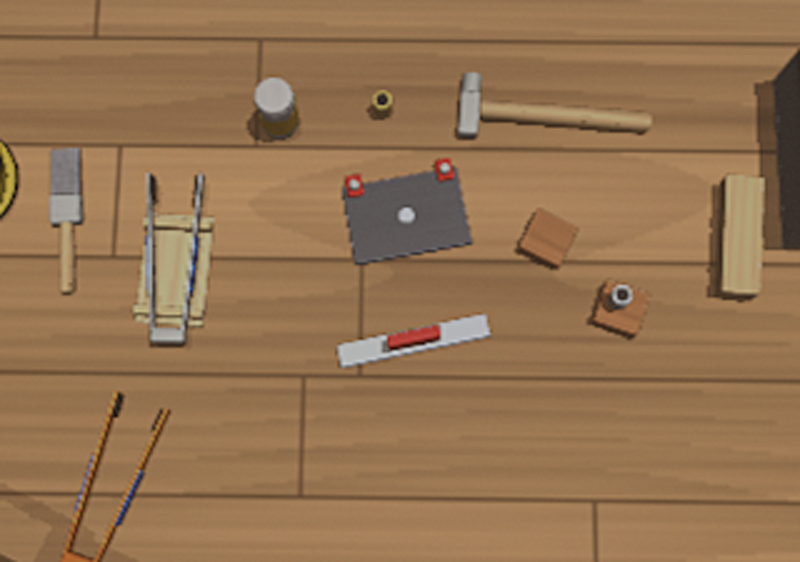

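View pics/side0c.png

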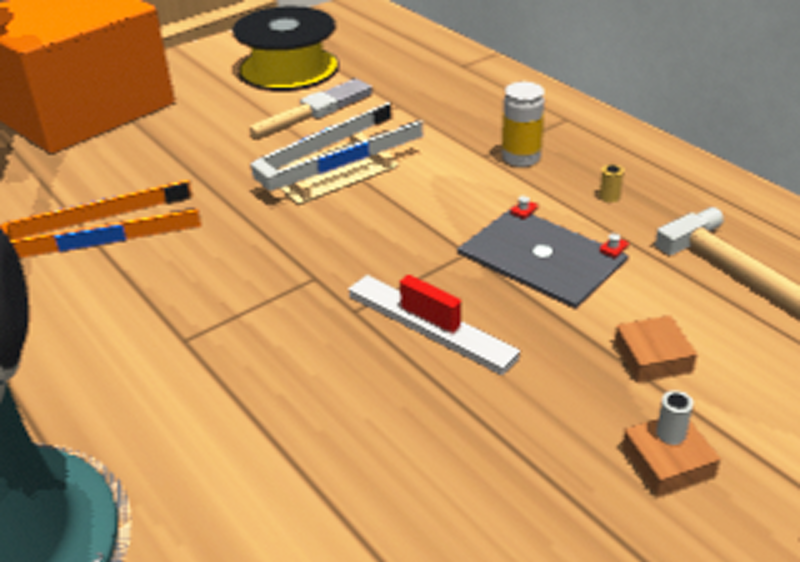

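```bash
cat > h.py <<'E'
from plant import *
import cv2,numpy as np
def cam(c):
    m=camera_model(c);R=cv2.Rodrigues(np.array(m["rvec"],float))[0]
    K=np.array([[m["fx"],0,m["cx"]],[0,m["fy"],m["cy"]],[0,0,1]]);return K,R,np.array(m["tvec"],float).ravel()
def bp(c,uv,z):
    K,R,t=cam(c);uv=np.atleast_2d(np.array(uv,float));o=-R.T@t
    d=np.c_[uv,np.ones(len(uv))]@np.linalg.inv(K).T@R
    return o+d*((z-o[2])/d[:,2])[:,None]
def proj(c,P):
    K,R,t=cam(c);p=(np.atleast_2d(P)@R.T+t)@K.T;return p[:,:2]/p[:,2:]
def tri(u1,u2):
    A=[];b=[]
    for c,u in(("top",u1),("side",u2)):
        K,R,t=cam(c);P=K@np.c_[R,t]
        for i in(0,1):
            r=u[i]*P[2]-P[i];r=r/np.linalg.norm(r[:3]);A.append(r[:3]);b.append(-r[3])
    return np.linalg.lstsq(np.array(A),np.array(b),rcond=None)[0]
def maskrect(c,m,z):
    "min-area rectangle in world xy of a mask taken to lie at height z"
    n,_=cv2.findContours(m.astype(np.uint8),cv2.RETR_EXTERNAL,cv2.CHAIN_APPROX_NONE)
    p=max(n,key=cv2.contourArea)[:,0]
    w=bp(c,p,z)[:,:2]*1000
    return cv2.minAreaRect(w.astype(np.float32))
E
python3 - <<'E'
from h import *
get_image("top");get_image("side")
hs=dict(plate=.008,straightedge=.012,tongs=.034,bush=.065,stand=.025,rest=.005)
for t,z in hs.items():
  for c in("top","side"):
    for d in silhouettes(t,c)[:3]:
      if d["conf"]<.4: continue
      r=maskrect(c,d["pixels"],z);print(t,c,round(d["conf"],2),d["box"],np.round(r[0],1),np.round(r[1],1),round(r[2],1))
# colour masks
for c in("top","side"):
  im=get_image(c).astype(int);r,g,b=im[...,0],im[...,1],im[...,2]
  print(c)
  for n,m in(("red",(r>120)&(g<60)&(b<60)),("blue",(b>r+40)&(b>g+25))):
    k,_,st,ce=cv2.connectedComponentsWithStats(m.astype(np.uint8))
    for i in range(1,k):
      if st[i,4]>4: print(n,st[i].tolist(),ce[i].round(1))
for a,b in(("tongs_grip",None),("tongs_jaw",None),("leaf_left",None),("leaf_right",None),("bush_mid",None),("straightedge_grip",None),("edge_left",None),("edge_right",None),("plate_edge",None)):
  for c in("top","side"):
    print(a,c,[(np.round(d["centre"],1).tolist(),round(d["conf"],2)) for d in tip_of(a,c)])
E
```

```text
plate top 0.74 [260.6, 109.7, 17.4, 27.2] [768.7 168.4] [93.5 55.9] 15.3
plate top 0.59 [300.5, 142.9, 49.5, 46.0] [622.1 -10. ] [121.9 159. ] 10.9
plate side 0.81 [321.0, 179.7, 69.2, 45.4] [624.6  -9.4] [142.2 165.7] 11.6
plate side 0.71 [278.9, 209.8, 70.5, 39.5] [456.9 -19.4] [ 69.4 206.2] 12.7
straightedge top 0.74 [342.7, 109.0, 80.4, 28.4] [ 771.9 -210.5] [ 94.1 263.4] 0.5
straightedge top 0.63 [299.0, 203.7, 58.2, 24.2] [444.5 -21.9] [ 36.4 200.8] 11.8
straightedge side 0.62 [279.5, 212.3, 67.2, 37.7] [454.7 -23.3] [ 67.3 204.2] 12.6
tongs top 0.94 [221.0, 147.2, 17.1, 70.7] [550.3 296.8] [228.6  66.2] 3.1
tongs top 0.83 [185.9, 235.8, 43.2, 71.9] [251.5 362. ] [ 75.7 222.3] 71.6
tongs side 0.72 [141.8, 173.3, 79.3, 27.2] [249.5 333.9] [101.1 207.1] 71.0
tongs side 0.61 [242.4, 143.2, 65.7, 32.9] [549.7 297.6] [242.6 107.3] 2.5
bush top 0.72 [295.7, 207.3, 61.7, 18.7] [434.8 -19.1] [ 31.5 187.9] 12.5
bush top 0.52 [261.4, 110.8, 15.0, 26.5] [746.4 162.5] [82.3 47.3] 15.2
bush side 0.77 [400.7, 255.9, 15.9, 20.1] [ 481.5 -295.2] [64.  28.4] 30.0
stand top 0.67 [368.1, 161.4, 2
[... 1641 characters left out ...]
, 0.34)]
leaf_right side [([252.1, 176.8], 0.78), ([144.6, 200.0], 0.71), ([270.3, 160.4], 0.17)]
bush_mid top [([408.4, 200.6], 0.4)]
bush_mid side [([409.3, 266.1], 0.69)]
straightedge_grip top [([326.7, 215.0], 0.87), ([232.2, 155.1], 0.34), ([409.4, 199.3], 0.28)]
straightedge_grip side [([311.8, 219.1], 0.6), ([409.4, 273.1], 0.21)]
edge_left top [([305.9, 214.7], 0.71)]
edge_left side [([263.2, 143.1], 0.69), ([293.8, 213.0], 0.62), ([385.7, 180.6], 0.34)]
edge_right top [([345.3, 212.2], 0.57), ([270.0, 128.4], 0.29), ([327.0, 215.2], 0.23)]
edge_right side [([336.6, 240.1], 0.75)]
plate_edge top [([324.8, 185.5], 0.58), ([301.4, 216.9], 0.49)]
plate_edge side [([349.7, 211.5], 0.92)]
```

```bash
python3 - <<'E'
from h import *
from scipy.optimize import least_squares
for c in("top","side"):
  im=cv2.imread(f"pics/{c}0.png");hsv=cv2.cvtColor(im,cv2.COLOR_BGR2HSV).astype(int);S,V=hsv[...,1],hsv[...,2]
  boxes=dict(plate=(295,135,360,195),bar=(290,198,365,232)) if c=="top" else dict(plate=(318,178,395,226),bar=(272,205,355,255))
  for n,(x0,y0,x1,y1) in boxes.items():
    m=np.zeros(S.shape,np.uint8);sl=(slice(y0,y1),slice(x0,x1))
    mm=(V<110)&(S<90) if n=="plate" else ((V>150)&(S<60))
    m[sl]=mm[sl]; 
    if n=="plate": m=cv2.morphologyEx(m,cv2.MORPH_OPEN,np.ones((3,3)))
    z=.008 if n=="plate" else .012
    r=maskrect(c,m,z);print(n,c,m.sum(),np.round(r[0],1),np.round(r[1],1),round(r[2],2)); print(np.round(cv2.boxPoints(r)).tolist())
print("SEgrip",tri((326,215),(312.5,218.5)),"eL",tri((307,214.3),(293.5,212.5)),"eR",tri((343.5,211),(337,239.5)))
print("plate_edge",tri((324.5,185.2),(349.8,211.7)))
print("tgrip",tri((228.8,185.5),(271.3,161)),"tjaw",tri((232,156),(298.5,150.3)))
print("bush",tri((409,200.6),(408.7,265.6)),bp("top",(409,200.6),.045),bp("side",(408.7,265.6),.045))
for c in("top","side"):
  a={k:bp(c,u,z)[0].round(3) for k,u,z in(("tg",dict(top=(228.8,185.5),side=(271.3,161))[c],.034),("tj",dict(top=(232,156),side=(298.5,150.3))[c],.034),("sg",dict(top=(326,215),side=(312.5,218.5))[c],.036))};print(c,a)
E
```

```text
plate top 1354 [614.4  -8.3] [109.5 159.4] 11.37
[[545.0, 59.0], [576.0, -97.0], [684.0, -76.0], [652.0, 81.0]]
bar top 374 [445.1 -19.9] [ 29.2 201.2] 12.84
[[409.0, 75.0], [453.0, -121.0], [482.0, -115.0], [437.0, 81.0]]Traceback (most recent call last):
  File "<stdin>", line 12, in <module>
  File "h.py", line 22, in maskrect
    p=max(n,key=cv2.contourArea)[:,0]
      ~~~^^^^^^^^^^^^^^^^^^^^^^^
ValueError: max() iterable argument is empty
```

```bash
python3 - <<'E'
from h import *
im=cv2.imread("pics/side0.png");hsv=cv2.cvtColor(im,cv2.COLOR_BGR2HSV).astype(int);H,S,V=[hsv[...,i] for i in range(3)]
print(hsv[210,355],hsv[195,345],hsv[218,290])
for n,(x0,y0,x1,y1),mm,z in(("plate",(318,178,395,226),(V<115)&((S<100)|(H>60)),.008),("bar",(272,205,355,255),(V>120)&(S<70),.012)):
    m=np.zeros(S.shape,np.uint8);sl=(slice(y0,y1),slice(x0,x1));m[sl]=mm[sl]
    print(n,m.sum())
    if m.sum()>50:r=maskrect("side",m,z);print(np.round(r[0],1),np.round(r[1],1),round(r[2],2))
print("SEgrip",tri((326,215),(312.5,218.5)),"eL",tri((307,214.3),(293.5,212.5)),"eR",tri((343.5,211),(337,239.5)))
print("plate_edge",tri((324.5,185.2),(349.8,211.7)))
print("tgrip",tri((228.8,185.5),(271.3,161)),"tjaw",tri((232,156),(298.5,150.3)))
print("bush",tri((409,200.6),(408.7,265.6)),bp("top",(409,200.6),.045),bp("side",(408.7,265.6),.045))
E
```

```text
[114  11 115] [114  11 114] [ 18   5 247]
plate 386
[610.5 -12.2] [112.2 160.8] 12.3
bar 516
[442.5 -23.6] [ 37.3 205.4] 11.79
SEgrip [ 0.44295097 -0.02361573  0.04212563] eL [0.44066855 0.04178003 0.02477244] eR [ 0.46726937 -0.08434331 -0.00181458]
plate_edge [ 0.55934038 -0.02460615  0.00185766]
tgrip [0.53805795 0.29917305 0.02710551] tjaw [0.63963155 0.2915537  0.03225034]
bush [ 0.48932914 -0.28873929  0.05676741] [[ 0.49153729 -0.29094851  0.045     ]] [[ 0.49945253 -0.28286474  0.045     ]]
```

```bash
python3 -m crank '[[[85,0.28,-1,-0.1,-0.58],[85,0.28,-1,-0.1,-0.58],[85,0.28,-1,-0.1,-0.58],[85,0.28,-1,-0.1,-0.58],[85,0.28,-1,-0.1,-0.58],[85,0.28,-1,-0.1,-0.58],[85,0.28,-1,-0.1,-0.58],[85,0.28,-1,-0.1,-0.58],[85,0.28,-1,-0.1,-0.58],[85,0.28,-1,-0.1,-0.58],[85,0.28,-1,-0.1,-0.58],[85,0.28,-1,-0.1,-0.58]]]' 40
```

```text
time: 4.5
eef_pos: [0.4312, 0.0201, 0.1716]
orientation: [0.995, 0.098, 0.001, 0.0]
contact_force: [0.8, 0.5, -0.2]
width: 0.0846
```

```bash
python3 -m crank '[[[85,0.26,-0.82,-0.3,0.1],[60,0,0,-0.7,0],[60,0,0,-0.7,0],[60,0,0,0,0]]]' 40; python3 - <<'E'
from h import *
im=get_image("side");cv2.imwrite("pics/side1.png",cv2.resize(im[150:290,230:430,::-1],None,fx=4,fy=4,interpolation=cv2.INTER_CUBIC))
E
```

```text
time: 5.0
eef_pos: [0.4408, -0.0192, 0.0838]
orientation: [0.994, 0.106, -0.003, -0.001]
contact_force: [-0.3, 0.1, -0.0]
width: 0.0599
```

View pics/side1.png

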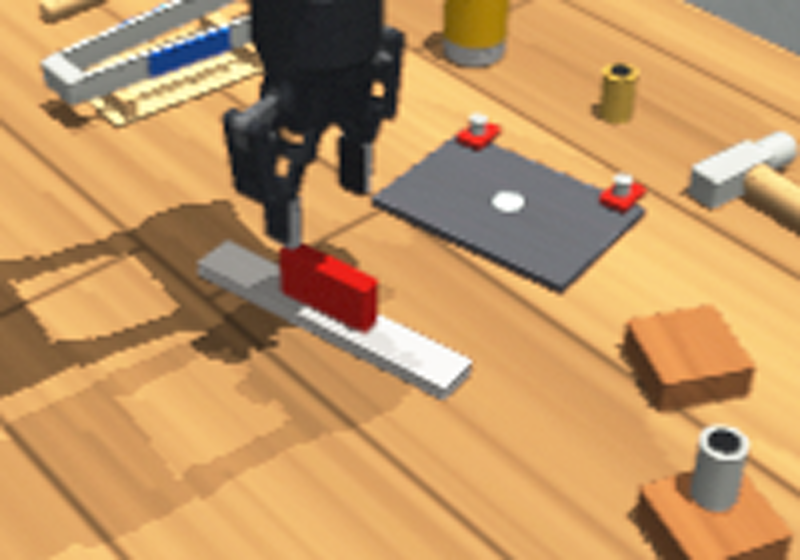

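The side view shows the fingertips at (285,240) and (355,190) straddling the red rib at (330,290), so I can descend and grip.

```bash
python3 -m crank '[[[60,0.04,0,-0.65,0],[60,0,0,-0.6,0],[60,0,0,0,0],[5,0,0,0,0],[5,0,0,0,0],[5,0,0,0,0],[5,0,0,0,0],[5,0,0,0,0]]]' 40
```

```text
time: 6.05
eef_pos: [0.447, -0.0193, 0.0254]
orientation: [0.994, 0.106, 0.001, 0.0]
contact_force: [-1.7, 0.6, 6.4]
width: 0.015
```

```bash
python3 -m crank '[[[5,0,0,0.24,0],[5,0.6,-0.03,0,-0.05],[5,0.6,-0.03,0,-0.05],[5,0.5,0,0,0],[5,0,0,0,0],[5,0,0,0,0]]]' 40
python3 - <<'E'
from h import *
im=get_image("top");cv2.imwrite("pics/top2.png",cv2.resize(im[130:240,260:390,::-1],None,fx=5,fy=5,interpolation=cv2.INTER_CUBIC))
im2=get_image("side");cv2.imwrite("pics/side2.png",cv2.resize(im2[165:265,270:410,::-1],None,fx=5.5,fy=5.5,interpolation=cv2.INTER_CUBIC))
E
```

```text
time: 6.8
eef_pos: [0.5293, -0.0221, 0.0355]
orientation: [0.995, 0.099, -0.001, -0.0]
contact_force: [-1.6, 0.4, -3.1]
width: 0.015
```

View pics/side2.png

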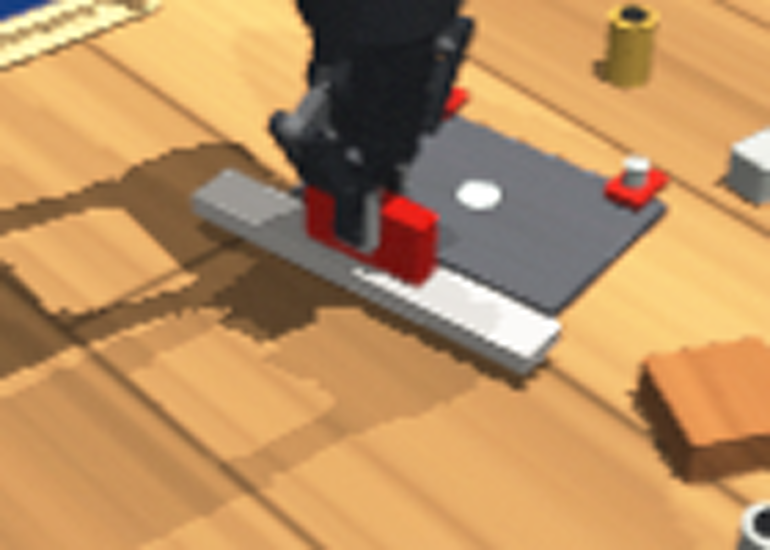

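```bash
python3 -m crank '[[[5,0,0,-0.2,0],[5,0,0,0,0],[5,0,0,0,0]]]' 40; python3 -m crank '[[[5,0.1,0.02,0,0],[5,0.1,0.02,0,0],[5,0,0,0,0]]]' 40
```

```text
time: 7.28
eef_pos: [0.5301, -0.0222, 0.0253]
orientation: [0.995, 0.099, -0.0, -0.0]
contact_force: [0.1, -0.3, -2.5]
width: 0.015
time: 7.65
eef_pos: [0.5416, -0.0201, 0.0259]
orientation: [0.995, 0.1, 0.0, 0.0]
contact_force: [0.8, -0.4, -2.0]
width: 0.0152
```

```bash
python3 -m crank '[[[5,0,0,-0.04,0],[5,0,0,0,0]]]' 40; python3 -m crank '[[[5,0.06,0.01,0,0],[5,0.06,0.01,0,0],[5,0,0,0,0]]]' 40
```

```text
time: 7.9
eef_pos: [0.5415, -0.0202, 0.0252]
orientation: [0.995, 0.099, 0.0, 0.0]
contact_force: [-2.5, 1.6, 6.8]
width: 0.0153
time: 8.28
eef_pos: [0.5447, -0.0196, 0.0252]
orientation: [0.995, 0.1, -0.002, 0.0]
contact_force: [-10.2, -0.7, 14.9]
width: 0.0153
```

```bash
python3 -m crank '[[[5,0.06,0.01,0,0],[5,0,0,0,0]]]' 40
python3 - <<'E'
from h import *
im2=get_image("side");cv2.imwrite("pics/side3.png",cv2.resize(im2[165:265,270:410,::-1],None,fx=5.5,fy=5.5,interpolation=cv2.INTER_CUBIC))
E
```

```text
time: 8.52
eef_pos: [0.5479, -0.0191, 0.0252]
orientation: [0.995, 0.1, -0.002, 0.0]
contact_force: [-9.0, -1.5, 13.7]
width: 0.0149
```

View pics/side3.png

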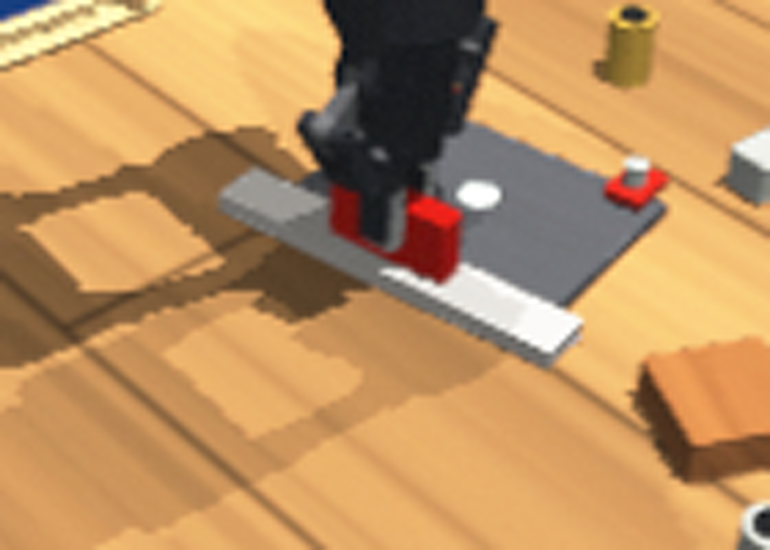

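```bash
python3 -m crank '[[[5,0,0,0.02,0],[5,0,0,0,0]]]' 40;python3 -m crank '[[[5,0.06,0.01,0,0],[5,0,0,0,0]]]' 40;  python3 -m crank '[[[5,0.06,0.01,0,0],[5,0,0,0,0]]]' 40
```

```text
time: 8.82
eef_pos: [0.548, -0.0191, 0.0252]
orientation: [0.995, 0.099, -0.002, 0.0]
contact_force: [-5.3, -1.6, 6.6]
width: 0.0155
time: 9.07
eef_pos: [0.5483, -0.019, 0.0253]
orientation: [0.995, 0.1, -0.005, 0.0]
contact_force: [-14.1, -3.6, 16.0]
width: 0.0154
time: 9.32
eef_pos: [0.5485, -0.0189, 0.0253]
orientation: [0.995, 0.1, -0.008, 0.0]
contact_force: [-21.3, -5.5, 23.9]
width: 0.0152
```

```bash
python3 -m crank '[[[5,-0.05,-0.01,0,0],[5,0,0,0,0],[30,0,0,0,0],[50,0,0,0,0],[50,0,0,0,0]]]' 20
python3 -m crank '[[[50,0,0,0.6,0],[50,0,0,1,0],[60,0,0.8,0.8,0],[85,0,1,0.2,0],[85,0,1,0.2,0]]]'
python3 - <<'E'
from h import *
im2=get_image("side");a=im2[165:265,270:410,::-1]
t=get_image("top");b=t[130:230,265:385,::-1]
cv2.imwrite("pics/flush.png",np.hstack([cv2.resize(a,None,fx=3,fy=3,interpolation=2),cv2.resize(b,None,fx=3,fy=3,interpolation=2)]))
for c in("top","side"):
  for n in("edge_left","edge_right","straightedge_grip","plate_edge"):print(c,n,[(np.round(d["centre"],1).tolist(),round(d["conf"],2)) for d in tip_of(n,c)[:2]])
E
```

```text
time: 9.95
eef_pos: [0.5539, -0.0182, 0.025]
orientation: [0.995, 0.099, 0.001, 0.0]
contact_force: [-0.7, -0.4, -0.4]
width: 0.0499
time: 10.58
eef_pos: [0.554, 0.1231, 0.1662]
orientation: [0.995, 0.099, 0.001, -0.0]
contact_force: [-0.1, 0.0, -0.4]
width: 0.0852
top edge_left [([306.0, 187.0], 0.67), ([227.2, 187.0], 0.39)]
top edge_right [([343.3, 180.6], 0.76)]
top straightedge_grip [([323.7, 186.0], 0.62), ([327.1, 187.0], 0.48)]
top plate_edge [([324.6, 182.1], 0.94), ([228.6, 155.7], 0.57)]
side edge_left [([345.3, 213.4], 0.72), ([321.7, 199.9], 0.59)]
side edge_right [([368.5, 222.5], 0.73), ([340.7, 199.9], 0.7)]
side straightedge_grip [([341.1, 200.5], 0.72)]
side plate_edge [([350.5, 209.6], 0.65), ([342.4, 216.6], 0.61)]
```

View pics/flush.png

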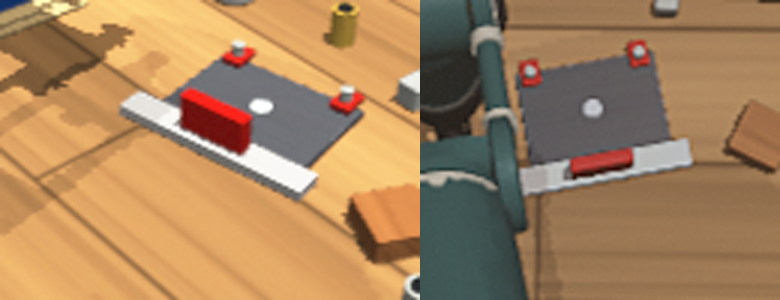

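```bash
python3 - <<'E'
from h import *
for c in("top","side"):
  im=get_image(c);hsv=cv2.cvtColor(im,cv2.COLOR_RGB2HSV).astype(int);S,V=hsv[...,1],hsv[...,2]
  x0,y0,x1,y1=(300,160,358,205) if c=="top" else (305,190,380,235)
  m=np.zeros(S.shape,np.uint8);sl=(slice(y0,y1),slice(x0,x1));m[sl]=((V>145)&(S<70))[sl]
  r=maskrect(c,m,.012);print("bar",c,m.sum(),np.round(r[0],1),np.round(r[1],1),round(r[2],2))
  p=np.zeros(S.shape,np.uint8);sl=(slice(135,195),slice(295,360)) if c=="top" else (slice(178,226),slice(318,395))
  p[sl]=((V<118)&(S<60))[sl];p=cv2.morphologyEx(p,cv2.MORPH_OPEN,np.ones((3,3),np.uint8))
  r=maskrect(c,p,.008);print("plate",c,p.sum(),np.round(r[0],1),np.round(r[1],1),round(r[2],2))
for t in("tongs","rest"):
  d=[d for d in silhouettes(t,"side") if d["box"][0]>225][:1]
  for e in d:print(t,e["box"],e["conf"])
E
```

```text
bar top 347 [549.2 -27.7] [ 29.4 183.9] 11.32
plate top 1317 [616.   -6.8] [106.7 161.6] 11.51
bar side 444 [546.7 -21.9] [ 32.7 203. ] 11.85
plate side 9 [560.9  50.6] [9.7 5.7] 49.09
tongs [242.0, 140.4, 69.0, 35.4] 0.92
rest [255.3, 156.3, 39.8, 25.5] 0.64
```

```bash
python3 -m crank '[[[85,-0.02,0.32,-0.08,0.93],[85,-0.02,0.32,-0.08,0.93],[85,-0.02,0.32,-0.08,0.93],[85,-0.02,0.32,-0.08,0.93],[85,-0.02,0.32,-0.08,0.93],[85,-0.02,0.32,-0.08,0.93],[85,-0.02,0.32,-0.08,0.93],[85,-0.02,0.32,-0.08,0.93],[85,-0.02,0.32,-0.08,0.93],[85,-0.02,0.32,-0.08,0.93],[85,-0.03,0.2,-0.08,0.9],[85,0,0,0,0]]]'
python3 - <<'E'
from h import *
im2=get_image("side");a=im2[110:220,210:340,::-1]
t=get_image("top");b=t[130:240,180:280,::-1]
cv2.imwrite("pics/tg.png",np.hstack([cv2.resize(a,None,fx=3.4,fy=3.4,interpolation=2),cv2.resize(b,None,fx=3.4,fy=3.4,interpolation=2)]))
E
```

```text
time: 12.78
eef_pos: [0.5414, 0.2921, 0.1203]
orientation: [0.688, 0.725, -0.0, -0.0]
contact_force: [-0.3, -0.7, -0.3]
width: 0.0852
```

View pics/tg.png

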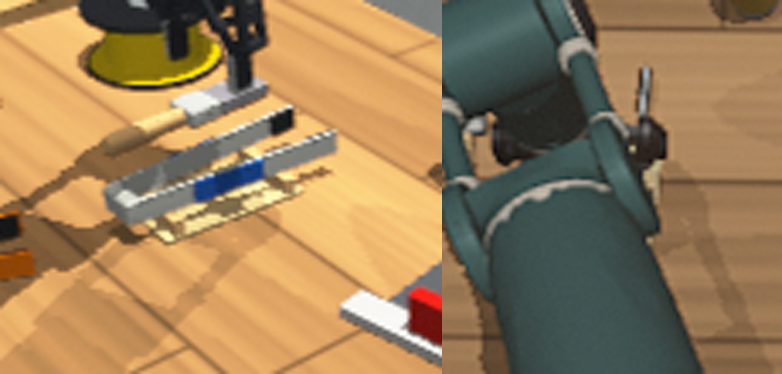

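```bash
python3 - <<'E'
from h import *
print(bp("side",(276.9,162.4),.034),bp("side",(276.9,162.4),.036))
for t,c in(("tongs","side"),("leaf_left","side"),("leaf_right","side")):
  print(t,[(np.array(d["box"]).tolist(),round(d["conf"],2)) for d in find_in(t,c)[:3]])
print(proj("side",[[.543,.2495,.133],[.541,.2645,.034]]))
# side: jaw end of right leaf & bridge rear corner px from crop
for px in((210+335/3.4,110+143/3.4),(210+120/3.4,110+212/3.4),(210+290/3.4,110+120/3.4)):print(np.round(px,1),bp("side",px,.034).round(4),bp("side",px,.022).round(4))
E
```

```text
[[0.53893468 0.27091816 0.034     ]] [[0.53714023 0.26805423 0.036     ]]
tongs [([244.1, 141.3, 68.3, 32.5], 0.81), ([136.0, 175.6, 83.3, 25.1], 0.69)]
leaf_left [([146.2, 174.1, 67.0, 19.7], 0.79), ([245.7, 143.9, 51.7, 23.9], 0.59)]
leaf_right [([249.4, 150.4, 59.4, 27.1], 0.96), ([143.7, 182.5, 76.4, 21.1], 0.86), ([465.3, 270.1, 72.2, 68.2], 0.17)]
[[279.66611636 135.94323875]
 [278.60851486 162.98215485]]
[308.5 152.1] [[0.6561 0.258  0.034 ]] [[0.6692 0.2749 0.022 ]]
[245.3 172.4] [[0.4329 0.2846 0.034 ]] [[0.4415 0.302  0.022 ]]
[295.3 145.3] [[0.6509 0.3237 0.034 ]] [[0.664 0.342 0.022]]
```

```bash
python3 -m crank '[[[85,-0.03,0.1,-0.6,0],[85,0,0,-0.8,0],[85,0,0,-0.76,0],[85,0,0,0,0],[58,0,0,0,0],[58,0,0,0,0],[58,0,0,0,0],[58,0,0,0,0]]]' 30; python3 -m crank '[[[57,0,0,0.4,0],[57,0,0,0.6,0],[57,0,0,0.8,0],[57,0,0,0.6,0],[57,0,0,0,0]]]' 30
python3 - <<'E'
from h import *
im2=get_image("side");a=im2[90:220,210:340,::-1]
t=get_image("top");b=t[120:250,180:280,::-1]
cv2.imwrite("pics/tl.png",np.hstack([cv2.resize(a,None,fx=3.4,fy=3.4,interpolation=2),cv2.resize(b,None,fx=3.4,fy=3.4,interpolation=2)]))
E
```

```text
time: 14.02
eef_pos: [0.5427, 0.2979, 0.016]
orientation: [0.688, 0.725, 0.003, 0.001]
contact_force: [0.7, -0.4, 6.2]
width: 0.0579
time: 14.65
eef_pos: [0.5426, 0.298, 0.1373]
orientation: [0.688, 0.725, 0.004, 0.001]
contact_force: [0.9, -0.3, -0.4]
width: 0.057
```

View pics/tl.png

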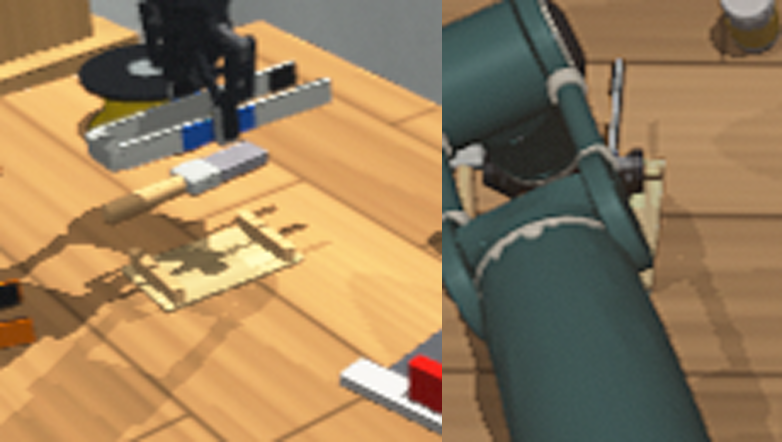

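```bash
python3 - <<'E'
from h import *
print(bp("top",(408.8,198),.065),bp("side",(410.8,260.8),.065))
E
python3 -m crank '[[[57,-0.25,-0.98,0.1,-0.37],[57,-0.25,-0.98,0,-0.37],[57,-0.25,-0.98,0,-0.37],[57,-0.25,-0.98,0,-0.37],[57,-0.25,-0.98,0,-0.37],[57,-0.25,-0.98,0,-0.37],[57,-0.25,-0.98,0,-0.37],[57,-0.25,-0.98,0,-0.37],[57,-0.25,-0.98,0,-0.37],[57,-0.25,-0.98,0,-0.37],[57,-0.25,-0.98,-0.1,-0.37],[57,0,0,0,0]]]' 30
python3 - <<'E'
from h import *
im2=get_image("side");a=im2[170:320,310:470,::-1]
t=get_image("top");b=t[150:260,350:450,::-1]
cv2.imwrite("pics/b0.png",np.hstack([cv2.resize(a,(480,450),interpolation=2),cv2.resize(b,(300,450),interpolation=2)]))
for n in("tongs_jaw","bush_mid","bush"):
  for c in("top","side"):print(n,c,[(np.round(d["centre"],1).tolist(),round(d["conf"],2)) for d in tip_of(n,c)[:3]])
E
```

```text
[[ 0.49602295 -0.28659152  0.065     ]] [[ 0.4966223  -0.28718322  0.065     ]]
time: 16.25
eef_pos: [0.4003, -0.2441, 0.1305]
orientation: [0.865, 0.501, -0.001, -0.002]
contact_force: [0.5, -0.2, -1.6]
width: 0.057
tongs_jaw top [([213.9, 244.2], 0.63), ([378.8, 123.1], 0.35)]
tongs_jaw side [([416.7, 238.2], 0.93), ([212.6, 180.5], 0.91)]
bush_mid top [([344.5, 180.0], 0.32)]
bush_mid side [([408.8, 264.2], 0.5)]
bush top []
bush side [([408.2, 273.4], 0.78), ([406.6, 282.5], 0.55)]
```

View pics/b0.png

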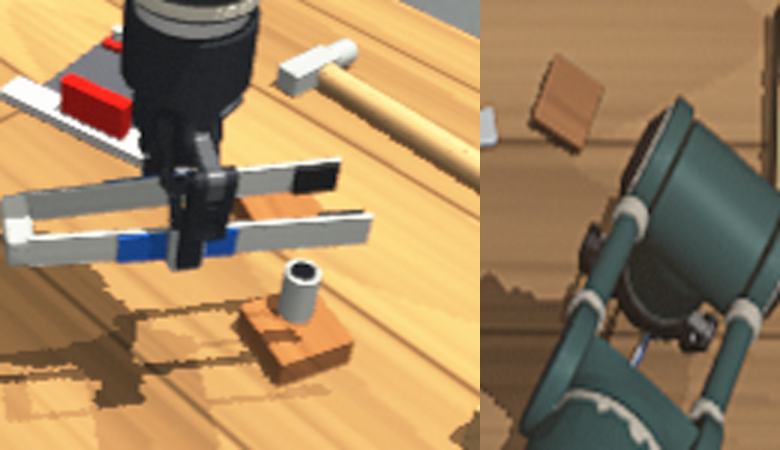

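```bash
python3 - <<'E'
from h import *
z=.1485
print("jaw net",bp("side",(416.7,238.2),z))
L=bp("side",(310+340/3,170+158/3),z+.011)[0];Rr=bp("side",(310+373/3,170+213/3),z+.012)[0]
L2=bp("side",(310+341/3,170+189/3),z-.011)[0];R2=bp("side",(310+373/3,170+242/3),z-.012)[0]
print(L,Rr,L2,R2);d=np.array([.868,-.497,0])
print("jaw from tips",(L+Rr)/2-.015*d,(L2+R2)/2-.015*d)
E
```

```text
jaw net [[ 0.47952786 -0.30003961  0.1485    ]]
[ 0.51476041 -0.2867495   0.1595    ] [ 0.48642743 -0.33290463  0.1605    ] [ 0.51321679 -0.29313081  0.1375    ] [ 0.48896887 -0.33628022  0.1365    ]
jaw from tips [ 0.48757392 -0.30237206  0.16      ] [ 0.48807283 -0.30725051  0.137     ]
```

```bash
python3 -m crank '[[[57,0.21,0.13,-0.5,0],[57,0,0,-0.6,0],[57,0,0,0,0],[57,0,0,0,0]]]' 30
python3 - <<'E'
from h import *
im2=get_image("side");a=im2[210:300,350:460,::-1]
cv2.imwrite("pics/b1.png",cv2.resize(a,None,fx=6,fy=6,interpolation=2))
for n in("tongs_jaw","bush_mid"):
  c="side";print(n,c,[(np.round(d["centre"],1).tolist(),round(d["conf"],2)) for d in tip_of(n,c)[:3]])
s=robot.read_state();p=s["eef_pos"];print(p,s["orientation"])
j=p+np.array([.868*.097,-.497*.097,.018]);print("kin jaw",j,proj("side",j),"bush top proj",proj("side",[.496,-.287,.065]))
E
```

```text
time: 17.15
eef_pos: [0.4138, -0.2357, 0.0786]
orientation: [0.864, 0.504, 0.0, 0.0]
contact_force: [1.1, -0.2, -2.1]
width: 0.0572
tongs_jaw side [([413.6, 247.5], 0.85), ([215.6, 183.1], 0.69)]
bush_mid side [([409.7, 261.7], 0.59), ([366.7, 220.4], 0.51), ([445.1, 215.9], 0.29)]
[ 0.4143478  -0.2363775   0.07930589] [8.64012679e-01 5.03468057e-01 6.37629494e-04 1.26443458e-03]
kin jaw [ 0.4985438  -0.2845865   0.09730589] [[412.63946636 248.60524056]] bush top proj [[410.54184335 260.89199466]]
```

View pics/b1.png

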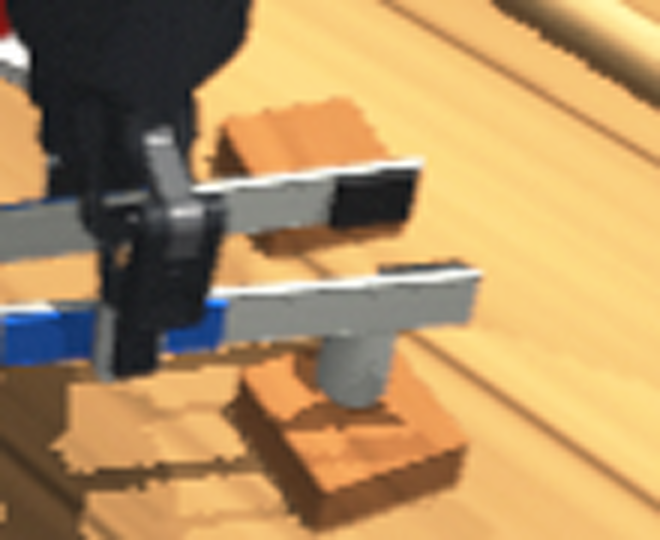

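```bash
python3 -m crank '[[[57,-0.03,-0.05,0,0],[57,0,0,-0.3,0],[57,0,0,-0.3,0],[57,0,0,0,0]]]' 30
python3 - <<'E'
from h import *
im2=get_image("side");a=im2[210:300,350:460,::-1]
cv2.imwrite("pics/b2.png",cv2.resize(a,None,fx=6,fy=6,interpolation=2))
s=robot.read_state();p=s["eef_pos"];print(p,s["contact_force"])
for n in("tongs_jaw","bush_mid"):
  c="side";print(n,c,[(np.round(d["centre"],1).tolist(),round(d["conf"],2)) for d in tip_of(n,c)[:3]])
E
```

```text
time: 17.8
eef_pos: [0.4098, -0.237, 0.0453]
orientation: [0.864, 0.503, -0.001, -0.002]
contact_force: [-0.5, -0.5, -2.2]
width: 0.0571
[ 0.41050171 -0.23747993  0.04624156] [-0.370704    0.08582105 -0.90770643]
tongs_jaw side [([408.0, 260.0], 0.92), ([213.2, 182.2], 0.75)]
bush_mid side [([410.2, 261.8], 0.62)]
```

View pics/b2.png

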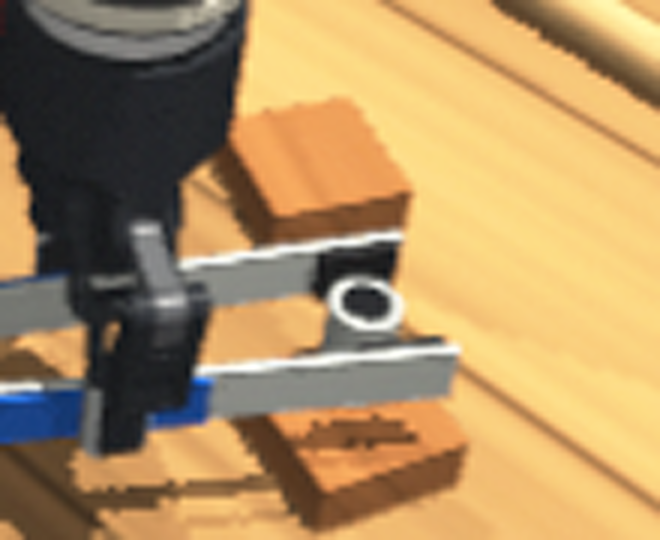

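The bush sits between the pads in this picture, at (365,305). Next I lower the rest of the way and squeeze.

```bash
python3 -m crank '[[[57,0.04,-0.02,-0.2,0],[57,0,0,-0.15,0],[57,0,0,0,0],[57,0,0,0,0]]]' 35; python3 -m crank '[[[40,0,0,0,0],[30,0,0,0,0],[30,0,0,0,0],[30,0,0,0,0],[30,0,0,0,0]]]' 35
```

```text
time: 18.45
eef_pos: [0.4137, -0.2392, 0.0302]
orientation: [0.864, 0.503, -0.0, -0.0]
contact_force: [0.6, -0.3, -1.5]
width: 0.057
time: 19.08
eef_pos: [0.414, -0.2393, 0.0304]
orientation: [0.864, 0.503, 0.0, 0.0]
contact_force: [0.5, 0.6, -0.3]
width: 0.0493
```

Width 49.3 mm shows it closed on the bush. I'll lift straight up.

```bash
python3 -m crank '[[[30,0,0,0.2,0],[30,0,0,0.4,0],[30,0,0,0.6,0],[30,0,0,0.7,0],[30,0,0,0.4,0],[30,0,0,0,0],[30,0,0,0,0]]]' 35
python3 - <<'E'
from h import *
im2=get_image("side");a=im2[170:300,340:470,::-1]
cv2.imwrite("pics/b3.png",cv2.resize(a,None,fx=4,fy=4,interpolation=2))
for n in("tongs_jaw","bush_mid"):
  c="side";print(n,c,[(np.round(d["centre"],1).tolist(),round(d["conf"],2)) for d in tip_of(n,c)[:3]])
E
```

```text
time: 19.95
eef_pos: [0.413, -0.2388, 0.1444]
orientation: [0.864, 0.503, -0.0, -0.001]
contact_force: [-0.1, -1.0, -2.4]
width: 0.049
tongs_jaw side [([419.3, 227.8], 0.97), ([213.0, 183.5], 0.91), ([323.5, 249.2], 0.6)]
bush_mid side [([417.5, 224.7], 0.57)]
```

View pics/b3.png

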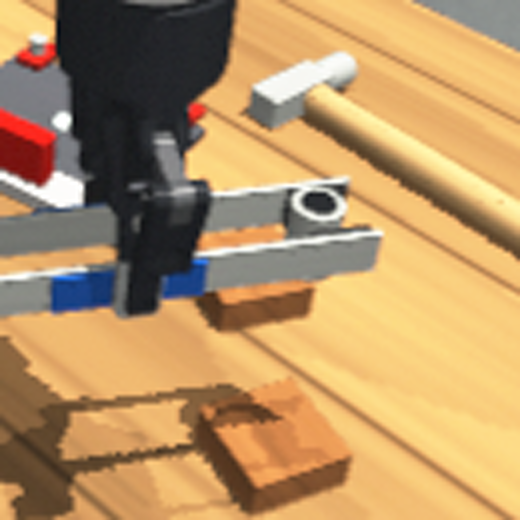

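```bash
python3 -m crank '[[[30,0.1,0.3,0,0.2],[30,0.22,0.5,0,0.4],[30,0.25,0.58,0,0.45],[30,0.26,0.58,0,0.45],[30,0.26,0.58,0,0.45],[30,0.26,0.58,0,0.45],[30,0.26,0.58,0,0.45],[30,0.25,0.5,0,0.45],[30,0.16,0.3,0,0.4],[30,0.06,0.12,0,0],[30,0,0,0,0],[30,0,0,0,0]]]' 35
python3 - <<'E'
from h import *
im2=get_image("side");t=get_image("top");a=im2[130:270,260:430,::-1]
cv2.imwrite("pics/e.png",cv2.resize(a,None,fx=4,fy=4,interpolation=2))
s=robot.read_state();p=s["eef_pos"];q=s["orientation"];th=2*np.arctan2(q[1],q[0])-np.pi/2
j=p+np.array([.097*np.cos(th),.097*np.sin(th),.016]);print("kin jaw",j,np.degrees(th),s["qpos"].round(2))
for n in("tongs_jaw","bush_mid"):
  print(n,[(np.round(d["centre"],1).tolist(),round(d["conf"],2),bp("side",d["centre"],j[2])[0].round(3)) for d in tip_of(n,"side")[:3]])
e=j[:2]-[.614,-.009];a=np.radians(11.6);print("in plate",e@[np.cos(a),np.sin(a)],e@[-np.sin(a),np.cos(a)])
hsv=cv2.cvtColor(im2,cv2.COLOR_RGB2HSV).astype(int);m=np.zeros((400,640),np.uint8);sl=(slice(190,235),slice(305,380));m[sl]=((hsv[...,2]>145)&(hsv[...,1]<70))[sl]
r=maskrect("side",m,.012);print("bar",np.round(r[0],1),np.round(r[1],1),round(r[2],2))
E
```

```text
time: 21.6
eef_pos: [0.5173, -0.0089, 0.1451]
orientation: [0.707, 0.707, -0.0, -0.0]
contact_force: [0.4, -0.1, -2.1]
width: 0.0493
kin jaw [ 0.61443052 -0.00894971  0.16125218] -0.01692357904899387 [-0.07  0.04  2.03 -0.    1.08 -1.64]
tongs_jaw [([362.5, 152.2], 0.92, array([ 0.623, -0.012,  0.161])), ([213.4, 181.4], 0.86, array([0.266, 0.113, 0.161]))]
bush_mid [([360.4, 153.8], 0.38, array([ 0.612, -0.015,  0.161]))]
in plate 0.0004318379661123555 -3.7305587990899144e-05
bar [554.8 -61.3] [ 32.6 122.6] 12.21
```

```bash
python3 -c "
from plant import robot
print(robot.close_job()); s=robot.read_state();print(s['time'],s['eef_pos'],s['width'])"
```

```text
the job is handed in; nothing more can be done
None
the job is handed in; nothing more can be done
```

I finished both parts and handed the job in at about 21.6 s of the 58 s allowed; no verdict was reported.

**Straightedge:** I pushed it against the plate until it stopped moving and the push force rose to about 21 N, then let go. Afterwards the top view put bar and plate 69.6 mm apart centre to centre (70 mm is exactly flush), with their angles within 0.2°. In the last side view its position across the edge had not changed. The tongs hid part of it, so I could not recheck its centring along the edge, which was within about 5 mm earlier.

**Tongs and bush:** I used the grey tongs and took the steel bush off the rightmost block. The gripper closed to 49 mm on the tongs at 35 N, and the lift picture showed the bush upright between the jaws. In the final pose:
- **Position:** the arm's own position puts the jaws within 1 mm of the plate centre. The camera networks put the jaws about 9 mm off and the bush about 6 mm off.
- **Height:** the bush centre is about 0.16 m above the bench, by the arm's position.

**Checks that failed or disagreed:**
- An early network position for the jaws was about 9 mm off to the side of the arm's own figure. I went in using the arm's figure, and the next close crop confirmed it.
- The first rise in push force, before the bar touched the plate, was only friction on the bench, so I kept pushing.
- I could not view the last picture because the 12-picture limit was reached. The final check is numbers only.

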